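# Run the pattern roller up into the strap embosser and lock it in

### The job

Load the strap embosser: with your fingertips push the steel pattern roller from the level apron slowly up the sloping bed to its stop, so that it drops into its seat in front of the rubber roller, never letting it run back down. Then press the hinged keeper arm on the right all the way down over the roller's shaft end to lock it in. Only push: do not pick the roller up or move the things lying around.

Things in the scene. Friction and masses are not known exactly. Their poses are not given: they have to be found in the camera images.
- embosser: green bench strap embosser, fixed; base plate 252 x 136 x 10 mm. Origin: on the bench under the middle of the bed; x points up the slope (away from the operator), y left, z up. Numbers below are in this frame, mm. Upright bearing pedestals at y = +-35 to +-48, top z = 66, brass screws to z = 80; rubber backing roller behind the seat at x = 101; crank on the left to y = 97, z = 92
- slope_foot (a point): foot of the sloping bed: x = -55, y = 0, z = 16. Steel bed 58 wide, centred on y = 0: level apron at z = 16 from x = -118 to here, with a low bar at its front (x = -115, 2.5 above the apron). Side guides, 64 apart, stand 8 above the bed all along. Pushed faster than about 0.1 m/s the roller is knocked ahead of the fingers. Axes as the embosser's
- slope_top (a point): crest of the sloping bed (10 degrees): x = 45, y = 0, z = 33.6. Behind it the seat, 3 mm lower. Axes as the embosser's
- seat (a point): where the centre of the seated roller belongs: x = 57.5, y = 0, z = 50.6; axes as the embosser's. The stop is the pedestals' front faces (x = 64.7), which the shaft ends meet; between stop and crest the seated roller has about 3 mm of play in x
- pattern_roller: steel roller, about 0.6 kg, barrel 40 mm diameter x 60 mm long with a dark woven pattern, shaft ends 12 mm diameter, 130 mm over all. Origin: its centre; y axis: along the shaft (x and z axes turn as it rolls). At the start it lies across the apron in front of the slope, square to it, 2 mm of play at each side; polished, slippery, rolls freely
- keeper (a joint): angle of the keeper arm: 0 folded down over the right-hand shaft end (stop of its hinge), 0.5 to 0.7 rad at the start (raised), max 0.95. Stiff hinge that stays where it is left; 1 to 2 N down on the pad move it. The hinge lies at x = 88, y = -60, z = 61 and turns about y
- keeper_pad (a point): centre of the top of the keeper's round thumb pad (19 mm across), at the free end of the steel arm (11 wide, 7 thick), 73 from the hinge. Folded down, the arm lies level pointing to -x, the pad's top at x = 15, y = -60, z = 66, and a hook stands in front of the shaft at x = 40 to 47; folded down early, the hook bars the roller's way
- spool_rust: thread spool with rust-coloured winding, 57 x 54 x 55 mm, standing on end to the left of the embosser; leave alone
- beeswax: block of beeswax, 35 x 52 x 19 mm, on the bench to the left of the embosser; leave alone
- pricking_iron0: flat steel pricking iron, 19 x 110 x 8 mm, lying close along the right side of the embosser; leave alone
- mallet: mallet with pale head, 68 x 218 x 68 mm, lying at the front of the bench, left of the embosser; leave alone
- spool_black: thread spool with black winding, 62 x 68 x 45 mm, standing left of the lever press; leave alone
- fob_blank0: leather fob strap, 28 x 95 x 5 mm, lying in front of the lever press; leave alone
There are look-alikes about, which are no part of the job. Of the things that look like the pattern_roller, the larger one is meant.

How it is judged:
By the outcome, as a careful person would: the job done as asked, in the order asked, and still so for the second after the job is handed in, with the robot touching nothing.
It also fails if it takes over 48 s, if anything falls off the work surface, if the arm or the gripper's body presses on something with over 40 N, if the wrist force passes 120 N, or if a joint passes its speed limit or range.

### The arm

A 7-joint arm with a two-finger parallel gripper is mounted at the origin on a cart in front of the work surface, level with it; the furniture and walls round the work are solid. World frame = base frame: x ahead of the robot, y to its left, z up, the work surface at z = 0. Lengths are in m, angles in rad, forces in N, time in s.
With the tool pointing down it reaches from about 0.4 to 0.85 m from the base axis. Payload 4.5 kg.
Tool frame: the origin (TCP) lies midway between the tips of the shut fingers; the grasp point (between the pads) lies 19 mm behind it; z points along the fingers, y is the direction in which the jaws open and shut (so a half turn about z gives the same grasp; the last joint's range is limited). The gripper opens to 88 mm and grips with 3 to 60 N. Pads are 18 mm wide; open, the fingers measure 123 mm over their backs; the gripper's body (75 mm by 187 mm) begins 45 mm behind the grasp point.
Start: joints at [-1.248, 0.689, -0.195, 1.565, 0.157, 0.902, -0.215], TCP at [0.178, 0.599, 0.239] pointing down, gripper open.
Joint ranges: [-3.01, 3.01], [-0.46, 2.08], [-1.47, 1.51], [0.13, 2.56], [-1, 4.14], [0.04, 2.09], [-2.66, 2.66]. Speed limits (rad/s): [2.57, 2.57, 3.14, 3.14, 3.14, 3.14, 3.14].

### API

Orientations are given as a unit quaternion [x, y, z, w].
In Python, from plant import get_state, snapshot, finish_job, find_in gives the robot as it stands.
- The arm moves only by the shell command python3 -m creep 'ROWS' [OPENING] [FORCE]. ROWS is JSON, one flat list of numbers, 6 for each row, row after row: the shift along the tool's x, y, z in mm, then the turn, a rotation vector about the tool's x, y, z in degrees. In form: [tx, ty, tz, wx, wy, wz, tx, ty, tz, wx, wy, wz, ...]. A call has 1 to 5 rows; each row shifts and turns the pose as measured when the row begins, along the tool's axes as they then stand; what a row does not reach is not made up. A row lasts 1/12 s, in which the tool goes at most 41.7 mm and 7.16 degrees, less where a joint would pass 70% of its speed; a pose out of reach is approached as far as the arm can. A call is refused whole if a number of a shift passes 41.7 or a number of a turn 7.16, either way. A call with a gripper value outside its range is refused whole. OPENING is the finger opening in mm, from 0 to 88.1, set as the call begins (- or left out, the last holds). The fingers move at their own pace and stop on an object; FORCE is the grip in N (left out, the last holds). Time passes only in rows, so rows that do not move let the fingers close. It gives the time, the measured TCP pose, the force and the opening at its end, in the units of the state.
- get_state(): the state, without advancing time (a new reading comes with each control period).
- snapshot(name): name is "side" or "top"; returns a dict with "color" (480x640x3 uint8, red, green, blue), "intrinsics" (3x3 intrinsics, pixels), "extrinsics" (4x4, takes a point from world to camera coordinates). Camera axes: x right, y down, z forward; pixel columns grow to the right and rows downward; lengths in m; the calibration is good to about 2 mm. A picture is of the moment at which its call begins. There is no depth.
- finish_job(): hands the job in, once; it reports no verdict.
Trained networks look in the newest picture that a camera, given by its name, has taken for a name from the list of things; names that differ only in an ending like _2 or _b are one class to them, and where a whole thing is asked for, a point or a joint stands for the part that bears it (a point fixed in the world has none). Each returns a list of dicts, best first, with "score" (0 to 1); they miss things now and then, are a little off and sometimes report something else, mostly with a low value. They report only what shows in the picture. A call takes as long as a camera call. They do not tell look-alikes from the thing itself.
- find_in(thing, camera): "xy" ([column, row] in pixels, amid what is visible of it).
The state is a dict: "clock": time; "q": joint angles; "qd": joint speeds; "joint_torque": joint torques, N m; "tool_pos": TCP position; "eef_rot": TCP orientation; "contact_force": force on the tool from outside, world axes, zero at the start; "moment": the same for the moment, N m; "opening": opening from 0.0 (shut) to 1.0 (fully open).
Only numpy, scipy, OpenCV 4.12 (cv2) and the standard library are available. Lean on these libraries where they do the work, as an engineer would, in place of code of your own. Each camera call takes 0.05 s, during which the arm holds its last target.

## Working session

There is one attempt and no reset: what is moved stays moved. The work goes in short steps, Python scripts to look and compute and a shell command to move; the robot and the scene stay as the last step left them, time stands still between calls to the robot, and variables do not carry over. Pictures are saved under pics/ and viewed, and the job is handed in when it is done.

```bash
ls; mkdir -p pics; cat > h.py <<'E'
import numpy as np, cv2
from plant import get_state, snapshot, finish_job, find_in
def snap(cam,name):
    s=snapshot(cam); cv2.imwrite(f'pics/{name}.png',cv2.cvtColor(s['color'],cv2.COLOR_RGB2BGR)); return s
def proj(s,P):
    P=np.atleast_2d(P); E=np.array(s['extrinsics']);K=np.array(s['intrinsics'])
    c=P@E[:3,:3].T+E[:3,3]; u=c@K.T; return u[:,:2]/u[:,2:]
def ray(s,uv,z):
    E=np.array(s['extrinsics']);K=np.array(s['intrinsics'])
    d=E[:3,:3].T@np.linalg.solve(K,[uv[0],uv[1],1]); o=-E[:3,:3].T@E[:3,3]
    return o+d*(z-o[2])/d[2]
E
python3 - <<'E'
from h import *
import pickle
S={}
for c in ['top','side']:
    S[c]=snap(c,c+'0')
    for t in ['embosser','slope_foot','slope_top','seat','pattern_roller','keeper','keeper_pad','pricking_iron0']:
        try: print(c,t,[(np.round(d['xy']).tolist(),round(d['score'],2)) for d in find_in(t,c)][:4])
        except Exception as e: print(c,t,e)
pickle.dump(S,open('S.pkl','wb'))
st=get_state();print(st)
E
```

```text
pics
top embosser [([376.0, 260.0], 0.97)]
top slope_foot [([375.0, 259.0], 0.94)]
top slope_top [([377.0, 262.0], 0.87)]
top seat [([374.0, 261.0], 0.55)]
top pattern_roller [([466.0, 291.0], 0.81), ([373.0, 312.0], 0.75), ([158.0, 232.0], 0.69)]
top keeper [([413.0, 235.0], 0.76)]
top keeper_pad [([413.0, 235.0], 0.71)]
top pricking_iron0 [([420.0, 276.0], 0.96)]
side embosser [([341.0, 303.0], 0.63)]
side slope_foot [([336.0, 304.0], 0.94), ([274.0, 235.0], 0.44)]
side slope_top [([341.0, 307.0], 0.88)]
side seat [([340.0, 303.0], 0.61)]
side pattern_roller [([274.0, 293.0], 0.61)]
side keeper [([350.0, 280.0], 0.92)]
side keeper_pad [([354.0, 278.0], 0.66)]
side pricking_iron0 [([316.0, 334.0], 0.6)]
{'clock': 0.9, 'q': array([-1.24821115,  0.68909107, -0.19457833,  1.56529555,  0.15730404,
        0.90250545, -0.21509166]), 'qd': array([ 7.84434433e-04,  5.17221226e-04, -8.43515996e-04,  8.29389616e-04,
       -7.27631702e-04,  3.09983890e-05,  9.06299498e-04]), 'joint_torque': array([-1.04837167e-03, -5.27492523e+01, -1.26725614e+00, -1.53753555e+01,
       -5.18361514e-02, -7.83058349e-04,  8.49471064e-06]), 'tool_pos': array([0.17798775, 0.59914647, 0.23874893]), 'eef_rot': array([1.43883483e-01, 9.89594635e-01, 4.10358243e-05, 9.11103723e-06]), 'contact_force': array([-0.92140556,  0.07745701, -0.10181887]), 'moment': array([-0.00820018,  0.07431571,  0.00202632]), 'opening': 1.0029745029034558}
```

View pics/top0.png

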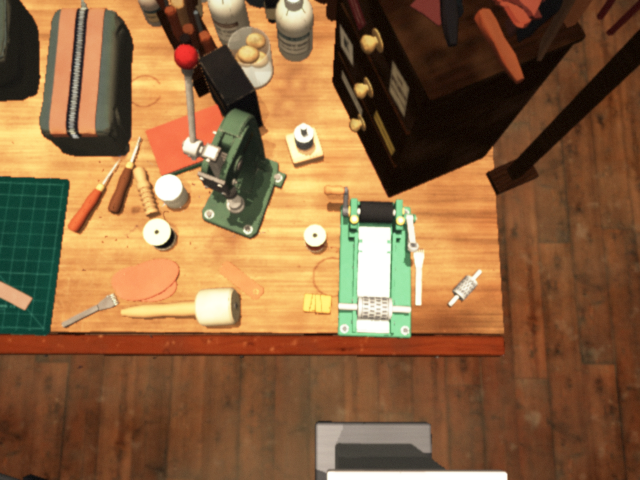

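View pics/side0.png

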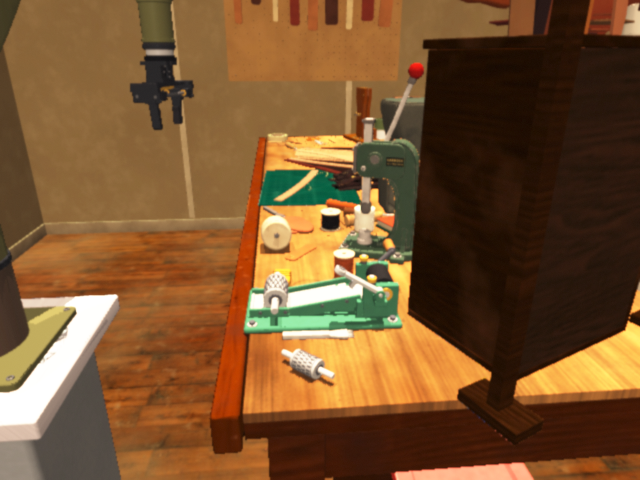

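```bash
python3 - <<'E'
from h import *
im=cv2.imread('pics/top0.png')[170:350,310:490]; cv2.imwrite('pics/top0z.png',cv2.resize(im,(720,600)[:1]+(720,) if 0 else (600,600),interpolation=cv2.INTER_CUBIC))
im=cv2.imread('pics/side0.png')[240:390,230:430]; cv2.imwrite('pics/side0z.png',cv2.resize(im,(800,600),interpolation=cv2.INTER_CUBIC))
import pickle
S=pickle.load(open('S.pkl','rb'))
for c in S: print(c,np.round(S[c]['extrinsics'],3).tolist(),np.round(S[c]['intrinsics'],1).tolist(), -np.array(S[c]['extrinsics'])[:3,:3].T@np.array(S[c]['extrinsics'])[:3,3])
for p in [(345,200),(339,336),(411,336),(411,210)]: print(p,ray(S['top'],p,.01).round(3))
E
```

```text
top [[0.002, -1.0, 0.004, 0.179], [-0.98, -0.003, -0.197, 0.527], [0.197, -0.003, -0.98, 0.98], [0.0, 0.0, 0.0, 1.0]] [[568.9, 0.0, 316.4], [0.0, 568.9, 257.3], [0.0, 0.0, 1.0]] [0.32271186 0.18340842 1.06367954]
side [[0.996, -0.093, 0.002, -0.503], [-0.033, -0.369, -0.929, 0.158], [0.088, 0.925, -0.37, 0.69], [0.0, 0.0, 0.0, 1.0]] [[467.0, 0.0, 320.4], [0.0, 467.0, 241.7], [0.0, 0.0, 1.0]] [ 0.44565331 -0.6264679   0.40327098]
(345, 200) [0.648 0.125 0.01 ]
(339, 336) [0.387 0.138 0.01 ]
(411, 336) [0.388 0.006 0.01 ]
(411, 210) [ 0.628 -0.002  0.01 ]
```

View pics/top0z.png

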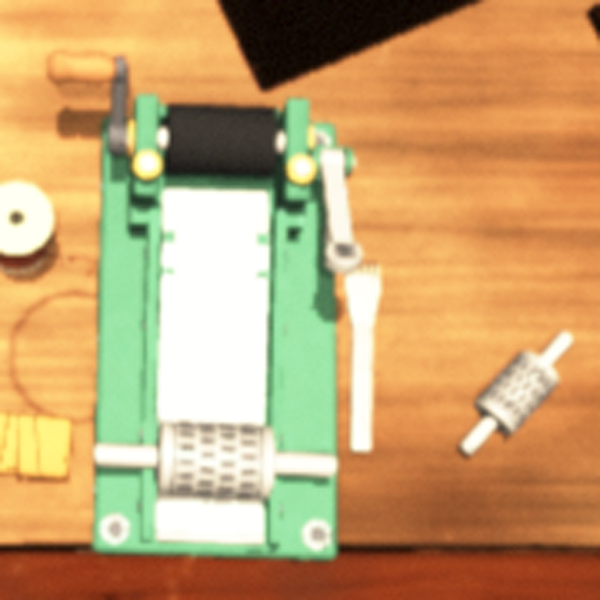

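View pics/side0z.png

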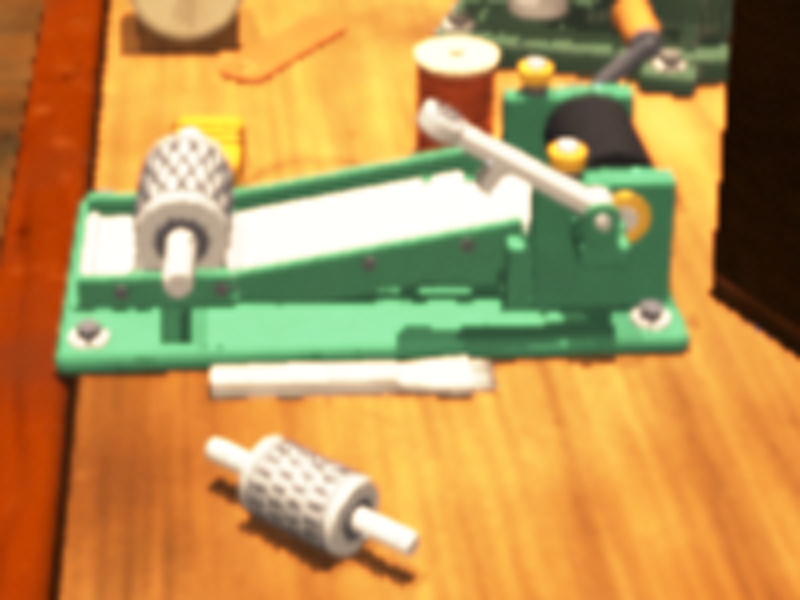

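```bash
cat > fit.py <<'E'
from h import *
import pickle
from scipy.optimize import least_squares
S=pickle.load(open('S.pkl','rb'))
T=lambda a,b:(310+a/3.3333,170+b/3.3333); D=lambda a,b:(230+a/4,240+b/4)
ob=[('top',(-126,68,10),T(95,553)),('top',(-126,-68,10),T(336,556)),('top',(126,-68,10),T(336,125)),('top',(126,68,10),T(103,125)),
('top',(-118,29,16),T(155,540)),('top',(-118,-29,16),T(266,545)),
('side',(-126,-68,0),D(57,372)),('side',(126,-68,0),D(690,348)),('side',(-126,-68,10),D(62,352)),('side',(126,-68,10),D(688,330))]
def W(p,P):
    c,s=np.cos(p[2]),np.sin(p[2]); P=np.atleast_2d(P)/1000
    return np.c_[p[0]+c*P[:,0]-s*P[:,1],p[1]+s*P[:,0]+c*P[:,1],P[:,2]]
f=lambda p:np.concatenate([(proj(S[c],W(p,P))[0]-uv) for c,P,uv in ob])
r=least_squares(f,[.51,.06,0],loss='soft_l1')
if __name__=='__main__':
    print(r.x,np.degrees(r.x[2])); print(f(r.x).reshape(-1,2).round(1))
    p=r.x
    t=cv2.imread('pics/top0.png'); s=cv2.imread('pics/side0.png')
    for c,im,box in (('top',t,(310,170)),('side',s,(230,240))):
        k=4; h,w=(180,180) if c=='top' else (150,200)
        z=cv2.resize(im[box[1]:box[1]+h,box[0]:box[0]+w],None,fx=k,fy=k,interpolation=cv2.INTER_CUBIC)
        if c=='top': z=cv2.resize(z,(600,600)); k=600/180
        for a in (0.5,.6,.7):
            pad=(88-73*np.cos(a)-5*np.sin(a),-60,61+73*np.sin(a)+5*np.cos(a))
            u=(proj(S[c],W(p,pad))[0]-box)*k; cv2.circle(z,tuple(int(v) for v in u),3,(255,0,0),-1)
        for P in [(-55,29,16),(-55,-29,16),(45,29,33.6),(45,-29,33.6),(-118,29,16),(-118,-29,16),(88,-60,61),(64.7,35,66),(64.7,-35,66),(64.7,48,66),(64.7,-48,66),(-126,68,10),(-126,-68,10),(126,-68,10),(126,68,10)]:
            u=(proj(S[c],W(p,P))[0]-box)*k; cv2.circle(z,tuple(int(v) for v in u),3,(0,0,255),-1)
        for X in (-80,-85,-90):
          for y in (-65,65):
            u=(proj(S[c],W(p,(X,y,36)))[0]-box)*k; cv2.circle(z,tuple(int(v) for v in u),2,(255,0,255),-1)
        cv2.imwrite(f'pics/{c}_fit.png',z)
E
python3 fit.py
```

```text
[ 0.51191759  0.07081139 -0.02562052] -1.4679474640078718
[[-1.7 -0.2]
 [-0.   1. ]
 [-0.6 -1.6]
 [-1.3 -3.6]
 [ 1.8 -0.3]
 [ 0.2 -0.9]
 [-1.5  0.6]
 [-0.4  1. ]
 [-3.1  0.1]
 [ 0.5  0.1]]
```

```bash
sleep 1
```

```text
(no output)
```

View pics/top_fit.png

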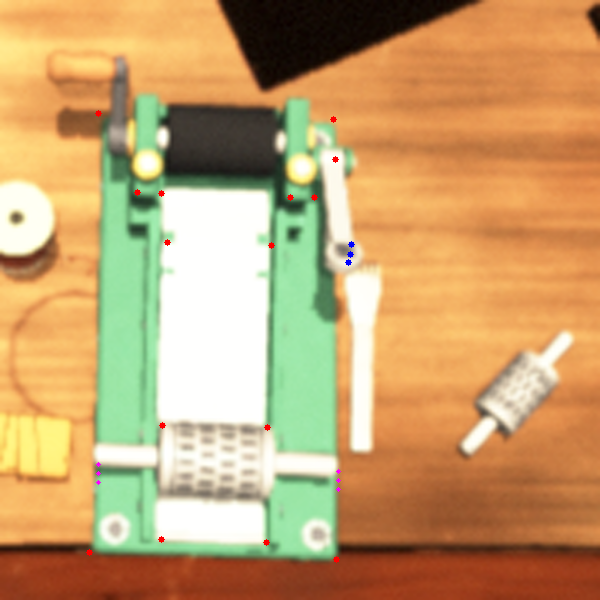

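View pics/side_fit.png

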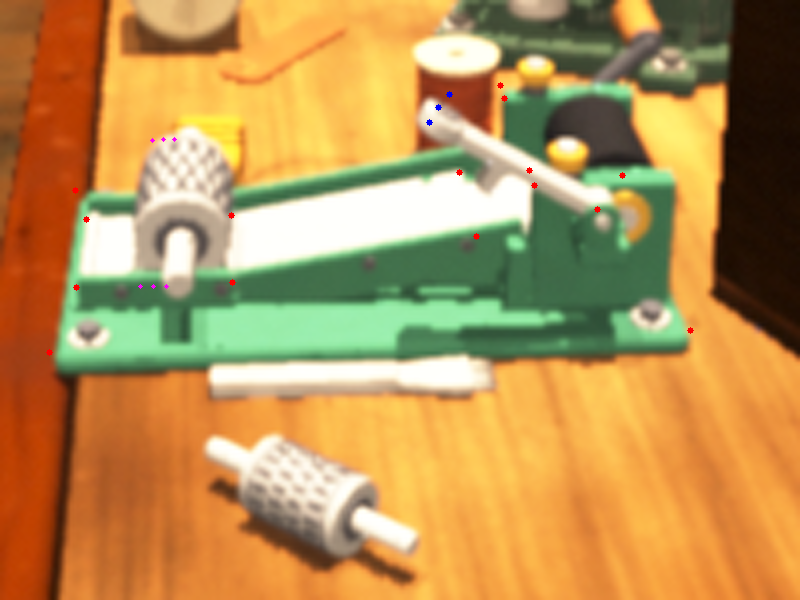

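```bash
python3 - <<'E'
from fit import *
from scipy.optimize import least_squares
def tri(a,b):
    g=lambda X:np.r_[proj(S['top'],X)[0]-a,proj(S['side'],X)[0]-b]
    q=least_squares(g,[.5,.05,.05]); return q.x.round(4),q.fun.round(1)
a,b=ray(S['top'],T(95,455),.036),ray(S['top'],T(336,466),.036); print('shaft ends',a,b,(a+b)/2,np.degrees(np.arctan2(-(a-b)[0],(a-b)[1])))
print('pad',tri(T(345,253),D(436,105)))
print('R shaft end',tri(T(336,466),D(178,278)))
print('screwR',tri(T(300,166),D(567,148)),'screwL',tri(T(147,160),D(537,65)))
print('hinge',tri(T(335,152),D(602,217)))
print('cabinet', ray(S['top'],(390,190),0),ray(S['side'],(411,310),0),ray(S['side'],(490,375),0))
print('front plate R',tri(T(336,556),D(62,352)))
E
```

```text
shaft ends [0.43860463 0.13977923 0.036     ] [0.43299198 0.00891391 0.036     ] [0.43579831 0.07434657 0.036     ] -2.4558391395924764
pad (array([0.5351, 0.0129, 0.1064]), array([-0. ,  0.4,  0.3, -0.1]))
R shaft end (array([0.4339, 0.0094, 0.0384]), array([-0. , -0.7, -0.6,  0.1]))
screwR (array([0.5899, 0.0304, 0.0773]), array([-0. ,  0.1,  0.1, -0. ])) screwL (array([0.593 , 0.1127, 0.0774]), array([-0. ,  0.1,  0.1, -0. ]))
hinge (array([0.6014, 0.0082, 0.0581]), array([-0.1,  1. ,  0.9, -0.2]))
cabinet [0.67126326 0.03638391 0.        ] [0.66577561 0.05383063 0.        ] [ 0.72520895 -0.12707721  0.        ]
front plate R (array([0.3878, 0.0061, 0.0098]), array([-0.1, -0.9, -0.8,  0.1]))
```

```bash
cat > pl.py <<'E'
import sys
from h import *
from scipy.spatial.transform import Rotation as R
def plan(t,yawy,n,tilt=0):
    """yawy: world azimuth (deg) of tool y, tool z down"""
    st=get_state(); p=np.array(st['tool_pos']);r=R.from_quat(st['eef_rot'])
    a=np.radians(yawy); y=np.array([np.cos(a),np.sin(a),0]); z=np.array([0,0,-1.]); x=np.cross(y,z)
    g=R.from_matrix(np.c_[x,y,z])*R.from_euler('x',tilt,degrees=True)
    rel=(r.inv()*g).as_rotvec(degrees=True); d=np.array(t)-p
    print('clock',round(st['clock'],2),'p',p.round(4),'az',np.degrees(np.arctan2(*r.as_matrix()[[1,0],1])).round(1),'F',st['contact_force'].round(1),'q',st['q'].round(2),'D(mm)',(d*1000).round(1))
    c=r; out=[]
    for i in range(n):
        out.append(np.r_[c.inv().apply(d/n*1000),rel/n].round(1).tolist()); c=c*R.from_rotvec(rel/n,degrees=True)
    for o in out: print(o)
if __name__=='__main__':
    a=[float(v) for v in sys.argv[1:]]; plan(a[:3],a[3],int(a[4]))
E
python3 pl.py .385 .073 .2 -2 15
```

```text
clock 0.9 p [0.178  0.5991 0.2387] az 73.5 F [-0.9  0.1 -0.1] q [-1.25  0.69 -0.19  1.57  0.16  0.9  -0.22] D(mm) [ 207.  -526.1  -38.7]
[-23.2, -29.7, 2.6, 0.0, -0.0, 5.0]
[-25.7, -27.5, 2.6, 0.0, -0.0, 5.0]
[-28.0, -25.2, 2.6, 0.0, -0.0, 5.0]
[-30.1, -22.6, 2.6, 0.0, -0.0, 5.0]
[-32.0, -19.9, 2.6, 0.0, -0.0, 5.0]
[-33.6, -17.0, 2.6, 0.0, -0.0, 5.0]
[-35.0, -14.0, 2.6, 0.0, -0.0, 5.0]
[-36.1, -10.9, 2.6, 0.0, -0.0, 5.0]
[-36.9, -7.7, 2.6, 0.0, -0.0, 5.0]
[-37.4, -4.4, 2.6, 0.0, -0.0, 5.0]
[-37.7, -1.1, 2.6, 0.0, -0.0, 5.0]
[-37.6, 2.2, 2.6, 0.0, -0.0, 5.0]
[-37.3, 5.5, 2.6, 0.0, -0.0, 5.0]
[-36.7, 8.7, 2.6, 0.0, -0.0, 5.0]
[-35.8, 11.9, 2.6, 0.0, -0.0, 5.0]
```

```bash
python3 -m creep '[-23,-30,3,0,0,5, -26,-27,3,0,0,5, -28,-25,3,0,0,5, -30,-23,3,0,0,5, -32,-20,3,0,0,5]' 0 20; python3 pl.py .385 .073 .2 -2 10
```

```text
clock: 1.32
tool_pos: [0.2425, 0.4286, 0.2223]
eef_rot: [0.357, 0.934, 0.006, -0.004]
contact_force: [1.7, -0.2, 0.2]
opening: 0.645
clock 1.32 p [0.2425 0.4286 0.2223] az 48.2 F [ 1.7 -0.2  0.2] q [-1.08  0.54 -0.09  1.99  0.07  0.6  -0.38] D(mm) [ 142.5 -355.6  -22.3]
[-34.4, -17.0, 1.6, 0.0, -0.1, 5.0]
[-35.7, -13.9, 1.7, 0.0, -0.1, 5.0]
[-36.8, -10.8, 1.8, 0.0, -0.1, 5.0]
[-37.6, -7.5, 1.8, 0.0, -0.1, 5.0]
[-38.1, -4.2, 1.9, 0.0, -0.1, 5.0]
[-38.3, -0.8, 1.9, 0.0, -0.1, 5.0]
[-38.2, 2.5, 2.0, 0.0, -0.1, 5.0]
[-37.9, 5.8, 2.1, 0.0, -0.1, 5.0]
[-37.2, 9.1, 2.1, 0.0, -0.1, 5.0]
[-36.3, 12.4, 2.2, 0.0, -0.1, 5.0]
```

```bash
python3 -m creep '[-34,-17,1,0,0,5, -36,-14,1,0,0,5, -37,-11,1,0,0,5, -38,-8,1,0,0,5, -38,-4,1,0,0,5]'; python3 -m creep '[-38,-1,1,0,0,5, -38,3,1,0,0,5, -38,6,2,0,0,5, -37,9,2,0,0,5]';python3 pl.py .385 .073 .18 -2 3
```

```text
clock: 1.73
tool_pos: [0.3143, 0.2421, 0.215]
eef_rot: [0.559, 0.829, 0.008, -0.005]
contact_force: [0.1, 0.1, -0.5]
opening: 0.267
clock: 2.07
tool_pos: [0.3707, 0.0934, 0.2074]
eef_rot: [0.7, 0.714, 0.009, -0.006]
contact_force: [0.9, 0.1, -0.4]
opening: 0.008
clock 2.07 p [0.3707 0.0934 0.2074] az 1.2 F [ 0.9  0.1 -0.4] q [-0.37  0.46  0.03  2.3  -0.09  0.37 -0.24] D(mm) [ 14.3 -20.4 -27.4]
[-7.1, 4.6, 9.0, 0.1, -0.4, 1.1]
[-6.9, 4.7, 9.0, 0.1, -0.4, 1.1]
[-6.8, 4.9, 9.1, 0.1, -0.4, 1.1]
```

```bash
python3 -m creep '[-7,5,20,0,0,1, -7,5,25,0,0,1, -7,5,30,0,0,1, 0,0,30,0,0,0]'; python3 pl.py .386 .0745 .029 -2 3
```

```text
clock: 2.4
tool_pos: [0.3961, 0.0646, 0.1044]
eef_rot: [0.727, 0.686, 0.015, 0.0]
contact_force: [30.7, 4.5, -3.3]
opening: 0.004
clock 2.4 p [0.3961 0.0646 0.1044] az -3.4 F [30.7  4.5 -3.3] q [-0.26  0.71 -0.01  2.36 -0.11  0.04 -0.21] D(mm) [-10.1   9.9 -75.4]
[2.5, -4.1, 25.1, 0.4, -0.4, -0.4]
[2.8, -3.9, 25.1, 0.4, -0.4, -0.4]
[3.0, -3.7, 25.1, 0.4, -0.4, -0.4]
```

```bash
sed -i 's/plan(a\[:3\],a\[3\],int(a\[4\]))/plan(a[:3],a[3],int(a[4]),a[5] if len(a)>5 else 0)/' pl.py; python3 -m creep '[0,0,-10,6,0,0, 0,0,0,6,0,0, 0,0,0,6,0,0]';  python3 pl.py .383 .0745 .08 -2 3 20
```

```text
clock: 2.65
tool_pos: [0.3854, 0.0631, 0.1069]
eef_rot: [0.717, 0.679, -0.101, -0.119]
contact_force: [0.3, 0.5, -0.6]
opening: 0.006
clock 2.65 p [0.3854 0.0631 0.1069] az -2.9 F [ 0.3  0.5 -0.6] q [-0.17  0.77 -0.06  2.1  -0.1   0.57 -0.17] D(mm) [ -2.4  11.4 -26.9]
[3.6, 1.8, 8.9, 0.7, -0.4, -0.3]
[3.6, 1.9, 8.8, 0.7, -0.4, -0.3]
[3.7, 2.1, 8.8, 0.7, -0.4, -0.3]
```

```bash
python3 -m creep '[5,2,9,1,0,0, 5,2,9,0,0,0, 4,2,9,0,0,0]';  python3 pl.py .383 .0745 .032 -2 4 19
```

```text
clock: 2.9
tool_pos: [0.3908, 0.0774, 0.0776]
eef_rot: [0.718, 0.677, -0.104, -0.124]
contact_force: [0.2, -0.8, 0.1]
opening: 0.003
clock 2.9 p [0.3908 0.0774 0.0776] az -3.2 F [ 0.2 -0.8  0.1] q [-0.18  0.84 -0.07  2.07 -0.12  0.54 -0.19] D(mm) [ -7.8  -2.9 -45.6]
[-1.1, 1.8, 11.4, 0.1, -0.4, -0.3]
[-1.0, 1.8, 11.4, 0.1, -0.4, -0.3]
[-0.9, 1.9, 11.4, 0.1, -0.4, -0.3]
[-0.9, 1.9, 11.4, 0.1, -0.4, -0.3]
```

```bash
python3 -m creep '[-1,0,9,0,0,0, -1,1,12,0,0,0, -1,1,12,0,0,0]';  python3 - <<'E'
from h import *
from pl import plan
plan((.385,.0745,.031),-2,2,19)
s=snap('side','side1'); im=cv2.imread('pics/side1.png')[200:390,200:440]; cv2.imwrite('pics/side1z.png',cv2.resize(im,(758,600),interpolation=cv2.INTER_CUBIC))
E
```

```text
clock: 3.15
tool_pos: [0.3817, 0.0782, 0.0438]
eef_rot: [0.717, 0.678, -0.102, -0.123]
contact_force: [-0.3, -0.1, 0.7]
opening: 0.003
clock 3.15 p [0.3817 0.0782 0.0438] az -3.0 F [-0.3 -0.1  0.7] q [-0.18  0.9  -0.08  2.11 -0.12  0.44 -0.18] D(mm) [  3.3  -3.7 -12.8]
[-1.9, 3.7, 5.5, 0.3, -0.8, -0.5]
[-1.8, 3.7, 5.5, 0.3, -0.8, -0.5]
```

View pics/side1z.png

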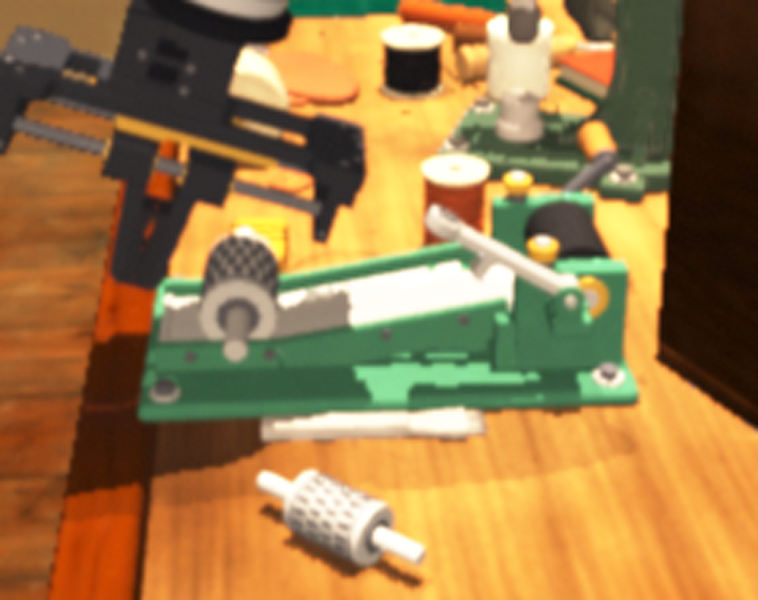

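```bash
python3 -m creep '[-2,2,4,-5,0,0, -2,2,4,-5,0,0, 0,1,3,-1,0,0]';  python3 pl.py .40 .0745 .031 -2.3 2 8
```

```text
clock: 3.45
tool_pos: [0.382, 0.0748, 0.0299]
eef_rot: [0.725, 0.686, -0.035, -0.051]
contact_force: [-0.4, -0.7, 0.2]
opening: 0.004
clock 3.45 p [0.382  0.0748 0.0299] az -3.1 F [-0.4 -0.7  0.2] q [-0.22  0.9  -0.06  2.29 -0.12  0.07 -0.2 ] D(mm) [18.  -0.3  1.1]
[0.4, 8.8, -1.6, 0.5, -0.6, -0.4]
[0.3, 8.8, -1.7, 0.5, -0.6, -0.4]
```

```bash
python3 -m creep '[0,3,-0.5,1,0,0, 0,3,-0.5,0.5,0,0, 0,3,-0.5,0,0,0]';  python3 pl.py .40 .0745 .031 -2.3 2 8
```

```text
clock: 3.7
tool_pos: [0.3863, 0.075, 0.0312]
eef_rot: [0.723, 0.687, -0.046, -0.062]
contact_force: [0.6, -0.0, 0.8]
opening: 0.004
clock 3.7 p [0.3863 0.075  0.0312] az -2.8 F [ 0.6 -0.   0.8] q [-0.22  0.9  -0.06  2.25 -0.12  0.14 -0.19] D(mm) [13.7 -0.5 -0.2]
[0.1, 6.8, -1.0, -0.4, -0.6, -0.3]
[0.1, 6.8, -0.9, -0.4, -0.6, -0.3]
```

```bash
python3 -m creep '[0,4,-0.5,0,0,0, 0,4,-0.5,0,0,0, 0,4,-0.5,0,0,0]'; python3 -m creep '[0,4,-0.5,0,0,0, 0,4,-0.5,0,0,0, 0,4,-0.5,0,0,0]'
```

```text
clock: 3.95
tool_pos: [0.4001, 0.0749, 0.0313]
eef_rot: [0.723, 0.687, -0.045, -0.061]
contact_force: [-0.6, 0.7, 0.1]
opening: 0.007
clock: 4.2
tool_pos: [0.4136, 0.0742, 0.0311]
eef_rot: [0.723, 0.687, -0.045, -0.061]
contact_force: [0.3, 1.1, 1.1]
opening: 0.005
```

```bash
cat > look.py <<'E'
import sys
from h import *
n=sys.argv[1]
cams=sys.argv[2:] or ['side']
out=[]
for c in cams:
    s=snap(c,c+n); x,y,w,h=(230,230,160,120) if c=='side' else (310,180,160,160)
    im=cv2.imread(f'pics/{c}{n}.png')[y:y+h,x:x+w]; cv2.imwrite(f'pics/{c}{n}z.png',cv2.resize(im,None,fx=600/h if c!='side' else 5,fy=600/h if c!='side' else 5,interpolation=cv2.INTER_CUBIC))
E
python3 look.py 2 side top
```

```text
(no output)
```

View pics/side2z.png

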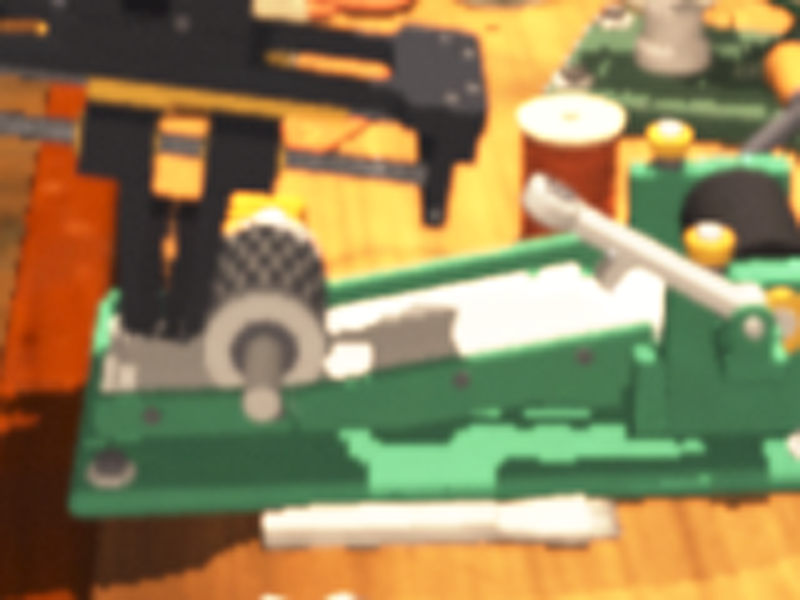

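View pics/top2z.png

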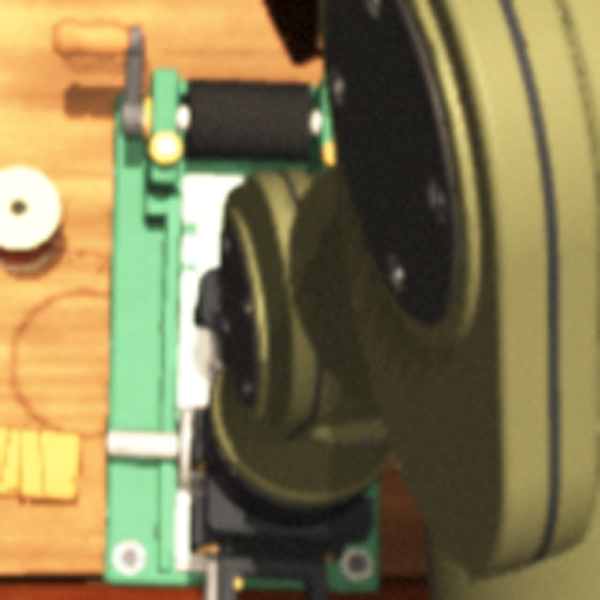

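```bash
python3 -m creep '[0,3,-0.4,0,0,0, 0,3,-0.4,0,0,0, 0,3,-0.4,0,0,0, 0,3,-0.5,0,0,0]'; python3 -m creep '[0,3,-0.8,-0.3,0,0, 0,3,-0.8,-0.3,0,0, 0,3,-0.8,-0.3,0,0, 0,3,-0.8,-0.3,0,0, 0,3,-0.8,-0.3,0,0]'; python3 look.py 3 side
```

```text
clock: 4.63
tool_pos: [0.4229, 0.0732, 0.0311]
eef_rot: [0.722, 0.687, -0.048, -0.063]
contact_force: [-3.3, -0.0, 2.7]
opening: 0.002
clock: 5.05
tool_pos: [0.4352, 0.072, 0.0331]
eef_rot: [0.723, 0.688, -0.041, -0.056]
contact_force: [-3.3, 0.1, 2.9]
opening: 0.01
```

View pics/side3z.png

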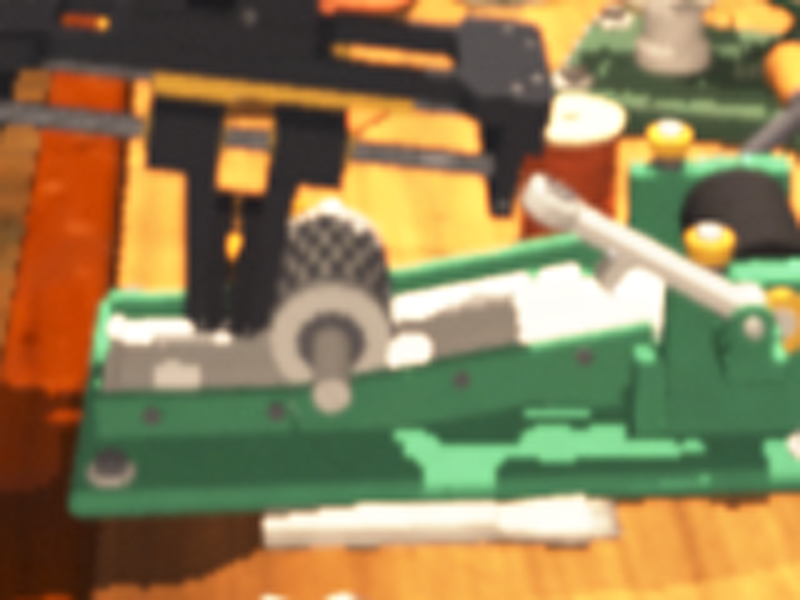

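```bash
python3 -m creep '[0.3,3,-0.9,-0.3,0,-0.2, 0.3,3,-0.9,-0.3,0,-0.2, 0.3,3,-0.9,-0.3,0,-0.2, 0.3,3,-0.9,-0.3,0,-0.2, 0.3,3,-0.9,-0.3,0,-0.2]'; python3 -m creep '[0.3,3,-0.8,-0.3,0,0, 0.3,3,-0.8,-0.3,0,0, 0.3,3,-0.8,-0.3,0,0, 0.3,3,-0.8,-0.3,0,0, 0.3,3,-0.8,-0.3,0,0]'; python3 pl.py .537 .0725 .047 -2.2 25
```

```text
clock: 5.52
tool_pos: [0.4504, 0.0723, 0.0361]
eef_rot: [0.717, 0.695, -0.033, -0.047]
contact_force: [-2.5, -0.3, 1.9]
opening: 0.003
clock: 5.93
tool_pos: [0.4701, 0.0737, 0.0389]
eef_rot: [0.718, 0.695, -0.02, -0.035]
contact_force: [-3.0, 0.3, 1.4]
opening: 0.004
clock 5.93 p [0.4701 0.0737 0.0389] az -1.8 F [-3.   0.3  1.4] q [-0.21  0.89 -0.02  2.08 -0.09  0.25 -0.17] D(mm) [66.9 -1.2  8.1]
[0.0, 2.6, -0.5, -0.2, -0.0, 0.0]
[0.0, 2.6, -0.5, -0.2, -0.0, 0.0]
[0.0, 2.6, -0.5, -0.2, -0.0, 0.0]
[0.0, 2.6, -0.5, -0.2, -0.0, 0.0]
[0.0, 2.6, -0.5, -0.2, -0.0, 0.0]
[0.0, 2.6, -0.5, -0.2, -0.0, 0.0]
[0.0, 2.7, -0.5, -0.2, -0.0, 0.0]
[0.0, 2.7, -0.5, -0.2, -0.0, 0.0]
[0.0, 2.7, -0.5, -0.2, -0.0, 0.0]
[0.0, 2.7, -0.5, -0.2, -0.0, 0.0]
[0.1, 2.7, -0.4, -0.2, -0.0, 0.0]
[0.1, 2.7, -0.4, -0.2, -0.0, 0.0]
[0.1, 2.7, -0.4, -0.2, -0.0, 0.0]
[0.1, 2.7, -0.4, -0.2, -0.0, 0.0]
[0.1, 2.7, -0.4, -0.2, -0.0, 0.0]
[0.1, 2.7, -0.4, -0.2, -0.0, 0.0]
[0.1, 2.7, -0.4, -0.2, -0.0, 0.0]
[0.1, 2.7, -0.4, -0.2, -0.0, 0.0]
[0.1, 2.7, -0.4, -0.2, -0.0, 0.0]
[0.1, 2.7, -0.4, -0.2, -0.0, 0.0]
[0.1, 2.7, -0.4, -0.2, -0.0, 0.0]
[0.1, 2.7, -0.4, -0.2, -0.0, 0.0]
[0.1, 2.7, -0.3, -0.2, -0.0, 0.0]
[0.1, 2.7, -0.3, -0.2, -0.0, 0.0]
[0.1, 2.7, -0.3, -0.2, -0.0, 0.0]
```

```bash
python3 -m creep '[0,3,-0.6,-0.3,0,0, 0,3,-0.6,-0.3,0,0, 0,3,-0.6,-0.3,0,0, 0,3,-0.6,-0.3,0,0, 0,3,-0.6,-0.3,0,0]'; python3 -m creep '[0,3,-0.6,-0.3,0,0, 0,3,-0.6,-0.3,0,0, 0,3,-0.6,-0.3,0,0, 0,3,-0.6,-0.3,0,0]'; python3 look.py 4 side; python3 pl.py .537 .0725 .047 -2.2 1
```

```text
clock: 6.35
tool_pos: [0.4876, 0.0733, 0.0411]
eef_rot: [0.718, 0.696, -0.01, -0.024]
contact_force: [-3.3, 0.4, 0.8]
opening: 0.009
clock: 6.68
tool_pos: [0.5012, 0.0728, 0.0432]
eef_rot: [0.718, 0.696, -0.002, -0.016]
contact_force: [-1.8, 0.8, 2.0]
opening: 0.003
clock 6.73 p [0.5024 0.0729 0.0434] az -1.8 F [-0.6 -0.7  1. ] q [-0.21  0.88 -0.01  2.03 -0.08  0.24 -0.17] D(mm) [34.6 -0.4  3.6]
[0.8, 34.5, -4.4, -1.3, -1.1, 0.4]
```

View pics/side4z.png

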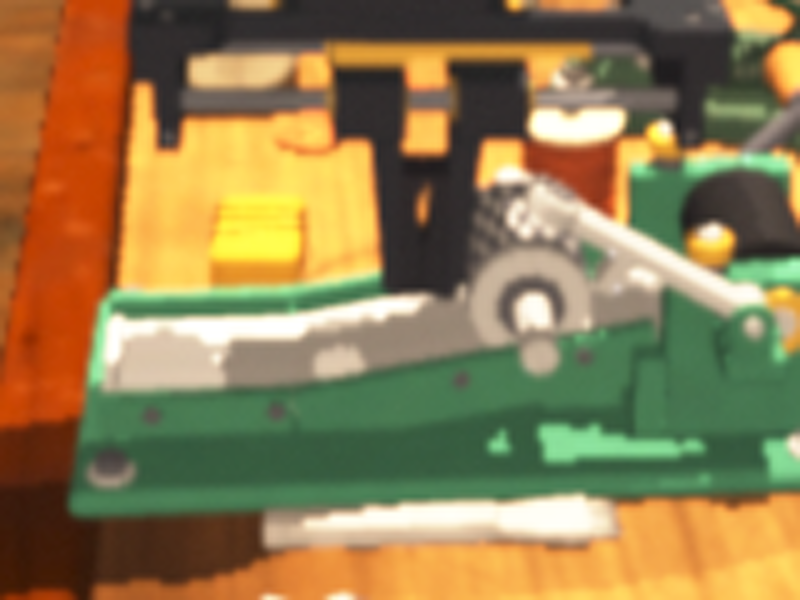

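```bash
python3 -m creep '[0,3,-0.6,-0.5,0,0, 0,3,-0.6,-0.5,0,0, 0,3,-0.6,-0.5,0,0, 0,3,-0.6,-0.5,0,0]'; python3 -m creep '[0,2.5,-0.6,-0.5,0,0, 0,2.5,-0.6,-0.5,0,0]'; python3 look.py 5 side; python3 pl.py .537 .0725 .047 -2.2 1
```

```text
clock: 7.07
tool_pos: [0.5151, 0.0723, 0.0458]
eef_rot: [0.718, 0.695, 0.012, -0.002]
contact_force: [-2.4, 0.2, 0.6]
opening: -0.001
clock: 7.23
tool_pos: [0.521, 0.0721, 0.0472]
eef_rot: [0.718, 0.695, 0.019, 0.006]
contact_force: [-1.9, 0.4, 1.8]
opening: 0.003
clock 7.28 p [0.522  0.0722 0.0474] az -1.9 F [ 0.  -0.6 -0.5] q [-0.22  0.87  0.01  2.03 -0.08  0.19 -0.17] D(mm) [15.   0.3 -0.4]
[0.8, 15.0, 1.0, 2.1, -1.2, 0.3]
```

View pics/side5z.png

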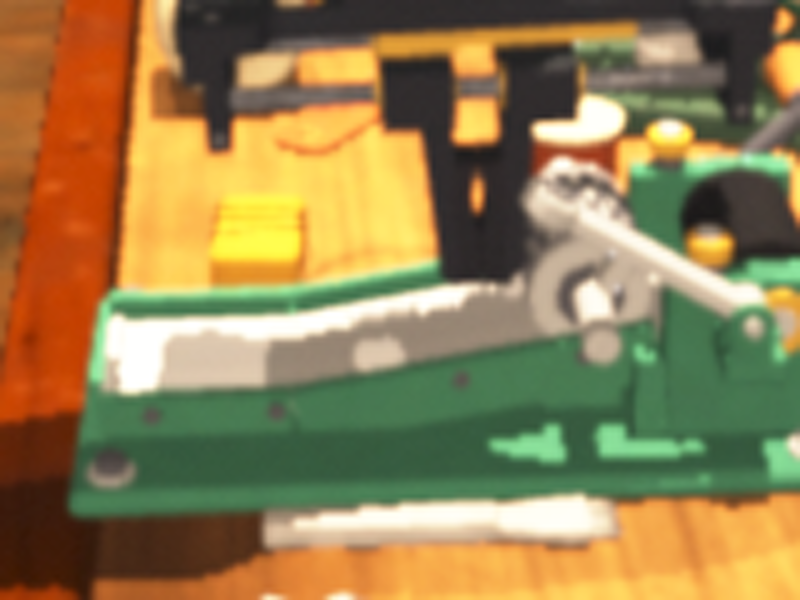

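```bash
python3 -m creep '[0,2.5,-0.1,-0.5,0,0, 0,2.5,-0.1,-0.5,0,0]'; python3 -m creep '[0,2,0,-0.3,0,0, 0,2,0,-0.3,0,0]';python3 -m creep '[0,2,0,0,0,0, 0,2,0,0,0,0]'; python3 look.py 6 side; python3 pl.py .537 .0725 .047 -2.2 1
```

```text
clock: 7.45
tool_pos: [0.5294, 0.0721, 0.0482]
eef_rot: [0.718, 0.695, 0.028, 0.014]
contact_force: [0.2, 1.0, -0.4]
opening: 0.003
clock: 7.62
tool_pos: [0.5354, 0.072, 0.0487]
eef_rot: [0.718, 0.695, 0.034, 0.02]
contact_force: [-0.1, 0.3, -0.3]
opening: 0.004
clock: 7.78
tool_pos: [0.538, 0.072, 0.0488]
eef_rot: [0.718, 0.695, 0.032, 0.019]
contact_force: [-6.2, 1.0, 4.8]
opening: 0.006
clock 7.83 p [0.5378 0.072  0.0488] az -1.9 F [-5.1 -0.6  3.8] q [-0.23  0.87  0.01  2.02 -0.08  0.17 -0.17] D(mm) [-0.8  0.5 -1.8]
[0.5, -1.0, 1.8, 4.1, -1.2, 0.3]
```

View pics/side6z.png

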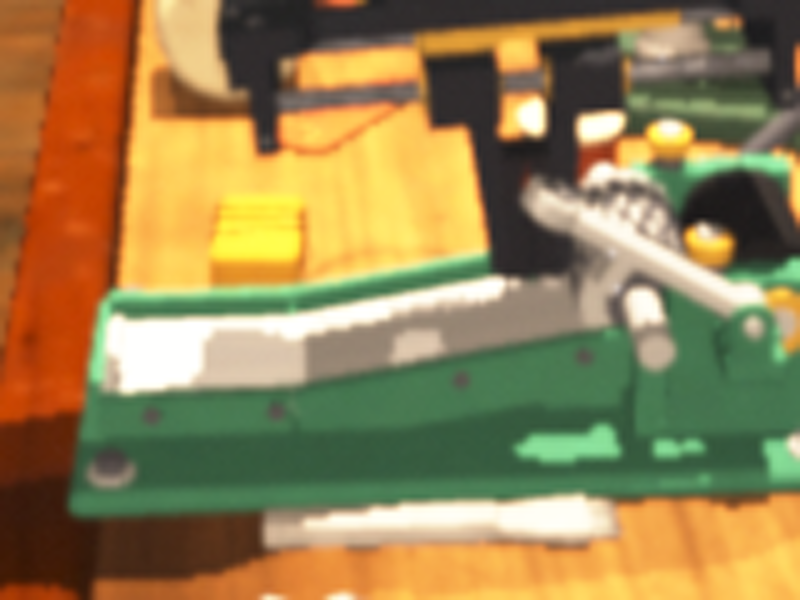

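```bash
python3 - <<'E'
from fit import *
p=(.513,.073,-.037)
for nm,P in (('seated',(57.5,-65,50.6)),('seated+1.5',(59,-65,50.6)),('crest',(45,-65,53.8)),('start',(-77.5,-65,36))):
    print(nm,((proj(S['side'],W(p,P))[0]-(230,230))*5).round(0))
E
```

```text
seated [652. 350.]
seated+1.5 [656. 349.]
crest [612. 341.]
start [217. 402.]
```

```bash
python3 -m creep '[0,-4,0,0,0,0, 0,-5,0,0,0,0, 0,-6,0,0,0,0, 0,-8,-5,0,0,0, 0,-8,-20,0,0,0]'; python3 -m creep '[0,0,-30,0,0,0, 0,0,-30,0,0,0, 0,0,-20,0,0,0]'; python3 look.py 7 side;  python3 pl.py .536 .0125 .14 -2 4
```

```text
clock: 8.25
tool_pos: [0.5049, 0.0725, 0.0698]
eef_rot: [0.718, 0.695, 0.033, 0.019]
contact_force: [1.1, 0.0, -0.7]
opening: 0.009
clock: 8.5
tool_pos: [0.4929, 0.0707, 0.1508]
eef_rot: [0.718, 0.695, 0.029, 0.017]
contact_force: [0.2, 0.9, -0.4]
opening: 0.006
clock 8.55 p [0.4942 0.0708 0.1536] az -1.9 F [-0.3  0.7  2.2] q [-0.26  0.65  0.04  2.1  -0.08  0.33 -0.19] D(mm) [ 41.8 -58.3 -13.6]
[-14.3, 10.7, 3.9, 1.0, -0.3, 0.0]
[-14.3, 10.7, 3.7, 1.0, -0.3, 0.0]
[-14.2, 10.8, 3.6, 1.0, -0.3, 0.0]
[-14.2, 10.9, 3.5, 1.0, -0.3, 0.0]
```

View pics/side7z.png

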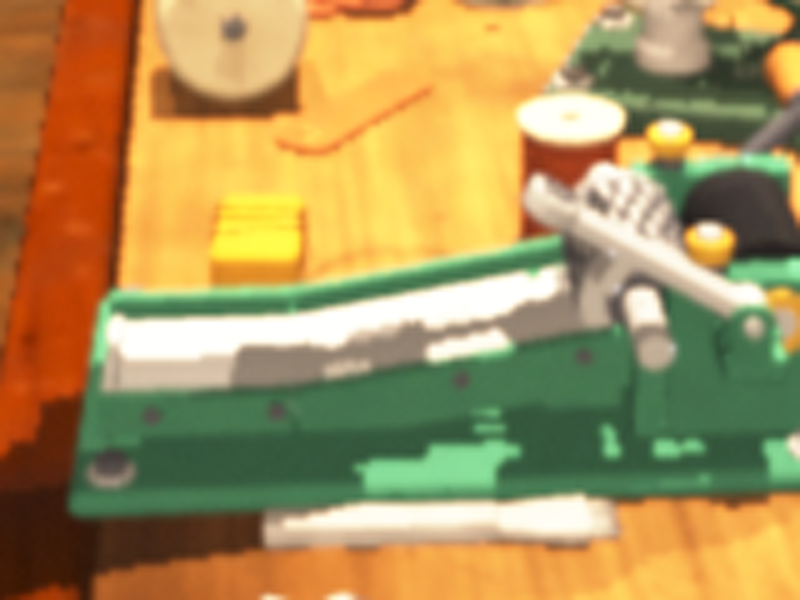

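```bash
python3 -m creep '[-13,9,3,1,0,0, -13,9,3,1,0,0, -13,9,3,1,0,0, -13,9,3,1,0,0]';  python3 pl.py .533 .0125 .12 -2 3
```

```text
clock: 8.88
tool_pos: [0.5267, 0.0212, 0.1463]
eef_rot: [0.715, 0.699, 0.009, -0.008]
contact_force: [0.9, 0.0, 0.1]
opening: 0.005
clock 8.88 p [0.5267 0.0212 0.1463] az -1.3 F [0.9 0.  0.1] q [-0.12  0.7   0.    1.96 -0.05  0.48 -0.09] D(mm) [  6.3  -8.7 -26.3]
[-3.1, 2.2, 8.7, 0.0, -0.5, 0.2]
[-3.0, 2.2, 8.7, 0.0, -0.5, 0.2]
[-2.9, 2.2, 8.7, 0.0, -0.5, 0.2]
```

```bash
python3 -m creep '[-3,2,6,0,0,0, -2,1,6,0,0,0, 0,0,6,0,0,0]';  python3 pl.py .533 .0125 .11 -2 2; python3 look.py 8 side top
```

```text
clock: 9.13
tool_pos: [0.5313, 0.0132, 0.1275]
eef_rot: [0.717, 0.697, 0.01, -0.006]
contact_force: [-0.8, 0.2, -0.8]
opening: 0.005
clock 9.13 p [0.5313 0.0132 0.1275] az -1.6 F [-0.8  0.2 -0.8] q [-0.1   0.74  0.    1.96 -0.05  0.44 -0.08] D(mm) [  1.7  -0.7 -17.5]
[-0.5, 0.8, 8.8, 0.2, -0.6, 0.2]
[-0.4, 0.8, 8.8, 0.2, -0.6, 0.2]
```

View pics/side8z.png

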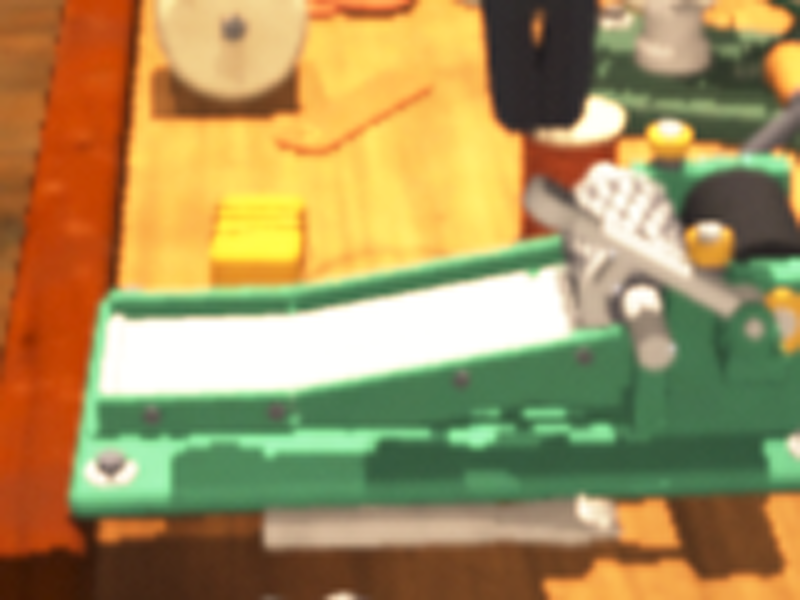

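View pics/top8z.png

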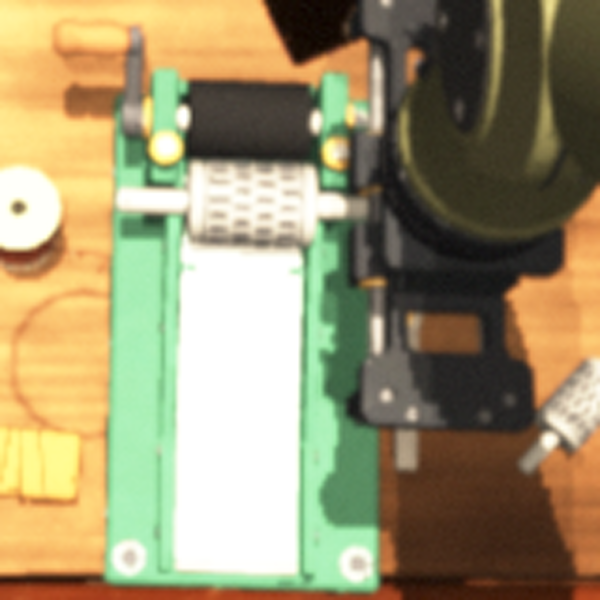

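```bash
python3 -m creep '[-0.5,0,5,0,0,0, 0,0,5,0,0,0, 0,0,5,0,0,0]';  python3 -m creep '[0,-0.5,4,0,0,0, 0,-0.5,4,0,0,0, 0,-0.5,4,0,0,0]'
```

```text
clock: 9.48
tool_pos: [0.5286, 0.0168, 0.1111]
eef_rot: [0.715, 0.699, 0.009, -0.008]
contact_force: [0.7, 0.6, 0.4]
opening: 0.002
clock: 9.73
tool_pos: [0.5255, 0.0182, 0.0975]
eef_rot: [0.715, 0.699, 0.009, -0.009]
contact_force: [-0.5, -0.4, 1.2]
opening: 0.005
```

```bash
python3 -m creep '[-4,2,0,0,0,0, -3,2,2,0,0,0]';  python3 -m creep '[-1,0,4,0,0,0, -1,0,4,0,0,0]'; python3 look.py 9 side
```

```text
clock: 9.9
tool_pos: [0.5285, 0.0119, 0.0944]
eef_rot: [0.714, 0.7, 0.008, -0.009]
contact_force: [-0.2, 0.7, -0.2]
opening: 0.005
clock: 10.07
tool_pos: [0.5297, 0.0092, 0.0863]
eef_rot: [0.714, 0.7, 0.009, -0.009]
contact_force: [0.0, 1.2, 0.7]
opening: 0.004
```

View pics/side9z.png

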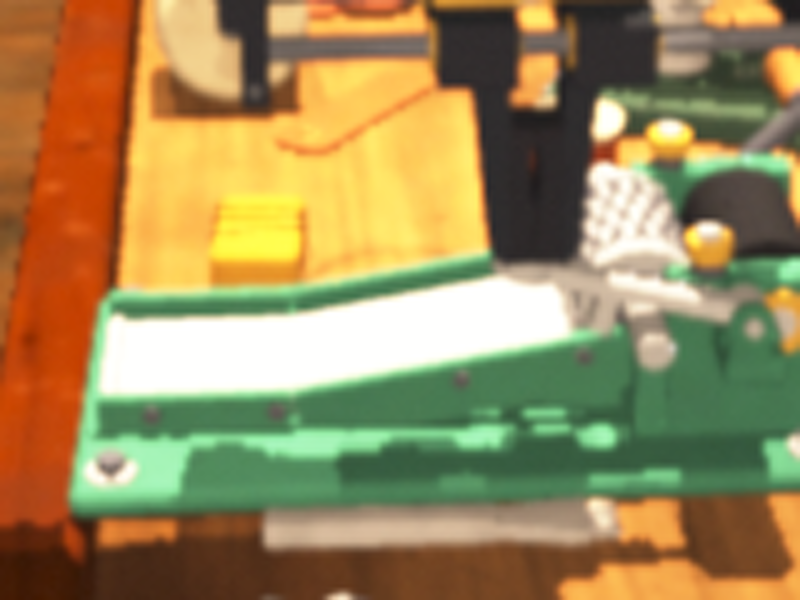

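```bash
python3 -m creep '[2,-1,4,0,0,0, 1,-1,4,0,0,0]';  python3 -m creep '[0,0,3,0,0,0, 0,0,3,0,0,0]'; python3 -m creep '[0,0,2,0,0,0, 0,0,2,0,0,0]'
```

```text
clock: 10.28
tool_pos: [0.5285, 0.0112, 0.0775]
eef_rot: [0.715, 0.699, 0.009, -0.008]
contact_force: [0.4, -0.9, 0.8]
opening: 0.003
clock: 10.45
tool_pos: [0.528, 0.0116, 0.0706]
eef_rot: [0.715, 0.699, 0.009, -0.008]
contact_force: [0.8, 0.4, 1.4]
opening: 0.006
clock: 10.62
tool_pos: [0.5277, 0.0118, 0.0659]
eef_rot: [0.715, 0.699, 0.008, -0.008]
contact_force: [-2.5, 0.1, 18.4]
opening: 0.007
```

```bash
python3 -m creep '[0,0,0.5,0,0,0]'; python3 -m creep '[0,0,-3,0,0,0, 0,0,-8,0,0,0, 0,0,-25,0,0,0, 0,0,-35,0,0,0, 0,0,-35,0,0,0]';  python3 -m creep '[0,-40,-20,0,0,0, 0,-40,-10,0,0,0, 0,-40,0,0,0,0]'; python3 look.py 10 side top; python3 - <<'E'
from fit import *
p=(.513,.073,-.037)
for P in ((15,-60,66),(57.5,-65,50.6)):
    print(((proj(S['side'],W(p,P))[0]-(230,230))*5).round(0))
E
```

```text
clock: 10.7
tool_pos: [0.5277, 0.0117, 0.0661]
eef_rot: [0.715, 0.699, 0.008, -0.008]
contact_force: [-3.6, -0.2, 14.6]
opening: 0.009
clock: 11.12
tool_pos: [0.5236, 0.0099, 0.1703]
eef_rot: [0.714, 0.7, 0.004, -0.013]
contact_force: [0.5, 0.6, 0.4]
opening: 0.003
clock: 11.37
tool_pos: [0.4199, 0.0126, 0.2071]
eef_rot: [0.715, 0.699, 0.015, -0.003]
contact_force: [0.6, 0.1, -0.0]
opening: 0.002
[515. 301.]
[652. 350.]
```

View pics/side10z.png

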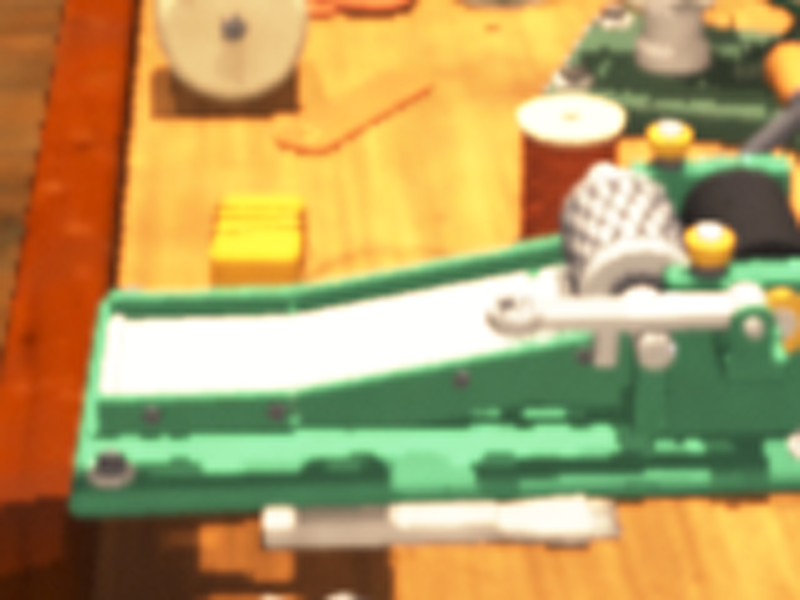

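View pics/top10z.png

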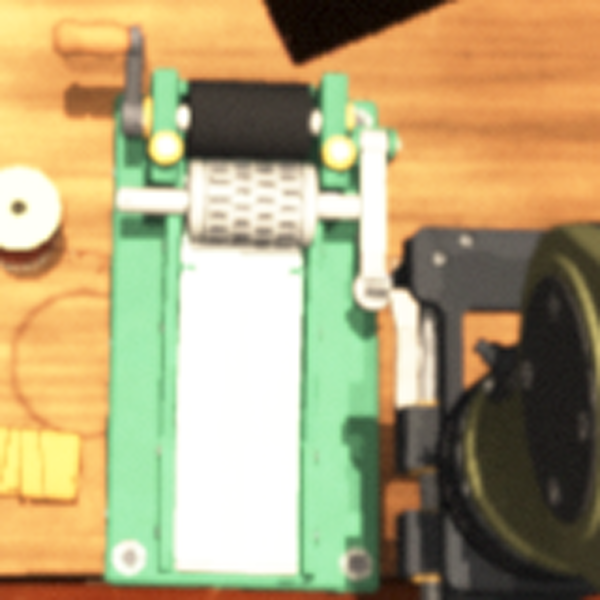

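```bash
python3 -c "
from plant import finish_job,get_state
print(get_state()['contact_force'].round(1)); print(finish_job())"
```

```text
[ 0.5 -0.4  0.1]
the job is handed in; nothing more can be done
None
```

I pushed the pattern roller up the bed into its seat with the closed fingertips, pressed the keeper down over the right shaft end, and handed the job in at about 11.5 s of the 48 s allowed.

**Roller:** I kept every push below the 0.1 m/s limit. At the stop the wrist force in x rose to about 6 N. After I backed off, the shaft end stayed at zoomed pixel (655, 350), against a predicted (652, 350). The last top view shows the roller square in front of the rubber roller.

**Keeper:** the pad met a hard stop at z = 0.066 m with about 18 N, as specified for folded down. In the last side view the arm lies level with its hook in front of the shaft. The pad appears about 7 zoomed pixels (roughly 2 mm) lower than my projection. I put that down to fit error, because the contact height matched.

**Not as planned:**
- While I lowered the tool towards the apron, the force reading reached 31 N with joint 6 at its range limit. It went back to zero when I lifted and tilted the tool. I think the joint stop caused it, since nothing I could see was close enough to touch.
- The force dropped to about zero for a moment around the crest. The pictures showed no run-back.

At hand-in the arm was clear and the contact force was about zero. I saw nothing else on the bench that had moved, though I did not measure every item.

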